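# Clamp the reading lamp's light bar at its marker band

### The job

The light bar of the bedside reading lamp has slid down its sloping rod because its cam lever is open. Push the light bar up the rod until the tip of its pointer is over the rubber marker band and, holding it there so that it cannot slide back, squeeze the cam lever fully shut against the sleeve. Finish while holding: keep the sleeve and the shut lever gripped together between the fingers, do not let go, and leave the band, the book, the glasses case and the mug as they are.

Things in the scene. Friction and masses are not known exactly. Their poses are not given: they have to be found in the camera images.
- rod_top (a point): Upper end (rubber cap) of the reading lamp's rod. The lamp is fixed, of dark grey metal: disc base 170 mm across on the table, post 155 mm high, and from the post's top a round steel rod, 14 mm thick and 388 mm long, that climbs at 20 degrees (0.35 rad). Its place and heading vary; the rod leads roughly away from the robot.
- head: Light head, about 0.5 kg, that slides on the rod. Not held, it slides down by its weight (1 to 2 N along the rod) to a stop, where it starts; it can go 150 mm up. Origin on the rod's axis at its lower end; x up along the rod, y left, z square to the rod, upward. Along x: clamp collar 0-30 mm (27 mm thick; nut out to y = -25 mm at x = 15), sleeve 30-70, light bar 70-96, pointer to 118 mm.
- bar_back (a point): On the light bar's flat back face, which looks down the rod, at x = 70 mm of the head on the rod's axis. The bar is 240 mm long across the rod (along y), 28 mm high and 26 mm thick, centred on the rod: with the fingers astride the sleeve, both can push it up the rod by this face. Axes as the head's.
- sleeve_mid (a point): Middle of the head's plain aluminium sleeve, 22 mm thick, between collar and light bar (40 mm free length). On the rod's axis, at x = 50 mm of the head; axes as the head's.
- lever_arm: Arm of the cam lever, left (+y) of the sleeve: a flat steel bar 7 mm thick, 18 mm high, swinging in the plane of rod and light bar. Origin on its pivot, x = 15, y = 17, z = 0 mm of the head; its x runs to the tip, 52 mm away. Shut, it lies along the sleeve, outer face 20.5 mm left of the rod's axis: sleeve and lever are then 31.5 mm wide together.
- lever (a joint): Opening of the cam lever (rad): 0 = shut, along the sleeve; grows as the tip swings out to the left; starts at 0.40 to 0.62 (tip then up to 51 mm left of the rod's axis), at most 0.75. Stays where it is left; swings with about 3 N at the tip. Below about 0.25 its cam bites on the rod and brakes the head; closing can draw the head 1 to 2 mm up. Shut, it bears the head's weight.
- lever_tip (a point): Middle of the lever's tip.
- pointer_tip (a point): Tip of the head's pointer, at x = 118, y = 0, z = 13.5 mm of the head, just above the rod; axes as the head's.
- band_mid (a point): Middle of the black rubber marker band on the rod, 10 mm wide and 20 mm across, on the rod's axis, 60 to 130 mm up the rod from where the pointer starts; x up along the rod. Tight on the rod; the pointer passes over it freely.
- book: Book lying flat below the rod, 190 x 125 x 26 mm, loose. Origin: centre of its underside.
- glasses_case: Glasses case, 155 x 60 x 34 mm, loose, to the right of the lamp. Origin: centre of its underside.
- mug: White mug, 80 mm across and 92 mm high, loose, to the left of the lamp. Origin: centre of its underside.

How it is judged:
By the outcome, as a careful person would: the job done as asked, in the order asked, and still so for the second after the job is handed in, while the arm keeps its last pose, push and grip.
It also fails if it takes over 38 s, if anything falls off the work surface, if the arm or the gripper's body presses on something with over 40 N, if the wrist force passes 120 N, or if a joint passes its speed limit or range.

### The arm

A 6-joint arm with a two-finger parallel gripper is mounted at the origin on the work surface. World frame = base frame: x ahead of the robot, y to its left, z up, the work surface at z = 0. Lengths are in mm, angles in rad, forces in N, time in s.
With the tool pointing down it reaches from about 275 to 1000 mm from the base axis. Payload 8.4 kg.
Tool frame: the origin (TCP) lies where the fingers leave the gripper's body, on its centre line; the fingertips stand 73 mm ahead of it and the grasp point (between the pads) lies 54 mm ahead of it (grip_point_offset is the distance from the TCP to the grasp point, in mm); z points along the fingers, y is the direction in which the jaws open and shut (so a half turn about z gives the same grasp; the last joint's range is limited). The gripper opens to 85 mm and grips with 20 to 120 N. Pads are 22 mm wide; open, the fingers measure 114 mm over their backs; the gripper's body (76 mm by 85 mm) begins 54 mm behind the grasp point. The pads swing forward as they close: fully open they stand 13 mm farther back than shut.
Start: joints at [-1.236, 0.353, 1.633, -0, 1.155, -0.002], TCP at [206.542, -589.889, 303.881] pointing down, gripper open.
Joint ranges: [-2.63, 2.63], [-0.92, 2.1], [0.06, 2.66], [-1.3, 4.44], [0, 2.69], [-3.02, 3.02]. Speed limits (rad/s): [2.22, 2.22, 2.79, 3.14, 3.14, 3.14].

### API

Orientations are given as [roll, pitch, yaw] about the fixed x, y, z axes, in that order (R = Rz(yaw) Ry(pitch) Rx(roll)).
In Python, from rig import sense, grab_frame, sign_off, grip_point_offset gives the robot as it stands. The module is installed in compiled form; this text tells all that it offers.
- The arm moves only by the tool drive_tool, never from a script. Its argument "targets" is one flat list of numbers, 7 for each row, row after row: the shift along the tool's x, y, z in m, then the turn, a rotation vector about the tool's x, y, z in rad, then the opening, from 0 (shut) to 1 (fully open). In form: [tx, ty, tz, wx, wy, wz, grip, tx, ty, tz, wx, wy, wz, grip, ...]. A call has 1 to 12 rows; each row is the pose to reach, as a shift and turn from the pose commanded when the call began, along the tool's axes at that moment; what a row does not reach only later rows make up. A row lasts 1/12 s, in which the tool goes at most 41.7 mm and 7.16 degrees, less where a joint would pass 70% of its speed; a pose out of reach is approached as far as the arm can. A call with a gripper value outside its range is refused whole. The fingers move at their own pace and stop on an object; "force" is the grip in N (left out, the last holds). Time passes only in rows, so rows that repeat a pose let the fingers close. It gives the time, the measured TCP pose, the force and the opening at its end, in the units of the state.
- sense(): the state, without advancing time (a new reading comes with each control period).
- grab_frame(name): name is "side" or "top" or "wrist"; returns a dict with "color" (400x640x3 uint8, blue, green, red), "vertical_fov" (degrees; the focal length in pixels is half the picture's height over the tangent of half this angle, whatever the lens; pixels are square), "cx", "cy" (the principal point, pixels), "world_from_camera" (4x4, takes a point from camera to world coordinates). Camera axes: x right, y down, z forward; pixel columns grow to the right and rows downward; lengths in mm; the calibration is good to about 2 mm. The wrist camera is an equidistant fisheye: a pixel r from the principal point sees the ray r / f radians off the axis. A picture is of the moment at which its call begins. There is no depth.
- sign_off(): hands the job in, once; it reports no verdict.
The state is a dict: "clock": time; "qpos": joint angles; "qvel": joint speeds; "joint_efforts": joint torques, N m; "eef_pos": TCP position; "tcp_rot": TCP orientation; "contact_force": force on the tool from outside, world axes, zero at the start; "wrist_torque": the same for the moment, N m; "opening": opening from 0.0 (shut) to 1.0 (fully open).
Only numpy, scipy, OpenCV 4.12 (cv2) and the standard library are available. Lean on these libraries where they do the work, as an engineer would, in place of code of your own. Each camera call takes 0.05 s, during which the arm holds its last target. There are 200 camera calls.

## Working session

There is one attempt and no reset: what is moved stays moved. The work goes in short steps, Python scripts to look and compute and a tool call to move; the robot and the scene stay as the last step left them, time stands still between calls to the robot, and variables do not carry over. Pictures are saved under pics/ and viewed, about 8 in all and at most 12, crops included, and the job is handed in when it is done.

Besides the shell and the picture viewer there is one more tool, called after ">>>" as name(argument=value, ...) on one line, values as JSON. drive_tool: Moves the arm, as the interface text tells. Its arguments: {"type":"object","properties":{"targets":{"type":"array"},"force":{"type":"number"}},"required":["targets"]}

```bash
mkdir -p pics
cat > h.py <<'E'
import numpy as np, cv2, json
from rig import *
def snap(n,f):
    g=grab_frame(n); cv2.imwrite(f'pics/{f}.png',g['color']); 
    np.savez(f'pics/{f}.npz',T=np.array(g['world_from_camera']),fov=g['vertical_fov'],c=[g['cx'],g['cy']],fish=(n=='wrist')); return g
def ray(f,u,v):
    d=np.load(f'pics/{f}.npz'); T=d['T']; fl=200/np.tan(np.radians(d['fov'])/2); p=(np.array([u,v])-d['c'])/fl
    if d['fish']:
        r=np.hypot(*p); k=np.array([*(p/r*np.sin(r) if r>0 else p),np.cos(r)])
    else: k=np.array([*p,1]); 
    k=T[:3,:3]@k; return T[:3,3],k/np.linalg.norm(k)
def proj(f,X):
    d=np.load(f'pics/{f}.npz'); T=d['T']; fl=200/np.tan(np.radians(d['fov'])/2); q=T[:3,:3].T@(np.asarray(X,float)-T[:3,3])
    if d['fish']:
        r=np.hypot(q[0],q[1]); a=np.arctan2(r,q[2]); return q[:2]/r*a*fl+d['c']
    return q[:2]/q[2]*fl+d['c']
def tri(obs):
    A=np.zeros((3,3));b=np.zeros(3)
    rs=[ray(*o) for o in obs]
    for o,k in rs:
        P=np.eye(3)-np.outer(k,k);A+=P;b+=P@o
    X=np.linalg.solve(A,b); return X,[float(np.linalg.norm(np.cross(X-o,k))) for o,k in rs]
E
python3 - <<'E'
from h import *
for n in ['side','top']:
    g=snap(n,n+'0'); print(g['vertical_fov'],g['cx'],g['cy'],np.round(g['world_from_camera'],2).tolist())
print(grip_point_offset,sense())
a=cv2.imread('pics/side0.png');b=cv2.imread('pics/top0.png')
E
```

```text
57.95697275033169 322.7189928498371 200.06702970013464 [[0.99, -0.12, 0.12, 465.21], [-0.17, -0.75, 0.64, -538.1], [0.02, -0.65, -0.76, 847.91], [0.0, 0.0, 0.0, 1.0]]
56.87070417677699 324.5430306002597 196.01584442875378 [[-0.02, -0.98, 0.2, 358.86], [-1.0, 0.02, 0.0, 30.8], [-0.0, -0.2, -0.98, 1312.98], [0.0, 0.0, 0.0, 1.0]]
53.900000000000006 {'clock': 0.1, 'qpos': array([-1.23641261e+00,  3.53579249e-01,  1.63406108e+00,  8.43028019e-06,
        1.15523512e+00, -2.36978137e-03]), 'qvel': array([-0.0010816 , -0.00235594, -0.00123581,  0.00059317, -0.00078976,
       -0.00080414]), 'joint_efforts': array([ 1.34832039e-04, -6.06349969e+01, -3.42818391e+01,  1.59199789e-06,
        3.87859865e-03, -1.19168078e-05]), 'eef_pos': array([ 206.42129076, -589.5603661 ,  303.23591983]), 'tcp_rot': array([-3.14030987e+00, -1.07483383e-05,  3.36750086e-01]), 'contact_force': array([ 0.10254621,  0.04944162, -0.0474521 ]), 'wrist_torque': array([ 0.02628288,  0.03471742, -0.02214976]), 'opening': 1.002844015433551}
```

View pics/side0.png

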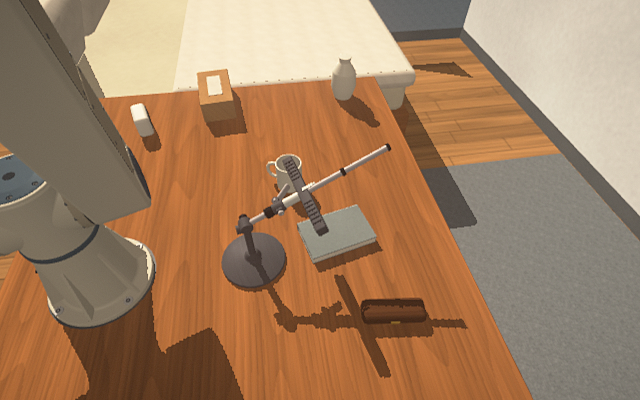

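View pics/top0.png

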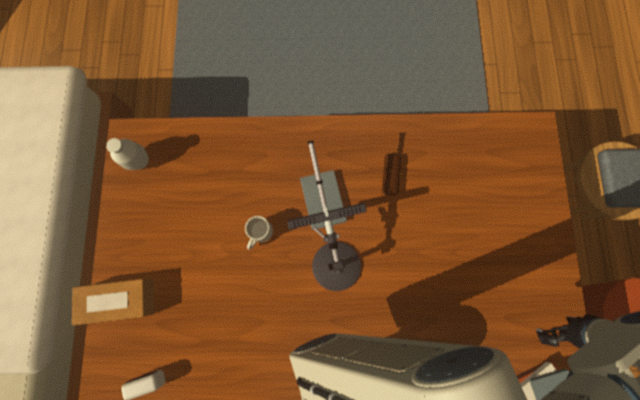

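Side picture: rod cap about (388,147), band (343,171), post top (243,222). Top picture: cap (310,143), bar centre about (327,217). I'll enlarge both in one picture.

Run:
```python
import cv2,numpy as np
a=cv2.imread('pics/side0.png')[135:245,230:400];b=cv2.imread('pics/top0.png')[130:275,270:380]
a=cv2.resize(a,None,fx=4,fy=4,interpolation=cv2.INTER_CUBIC) #680x440
b=cv2.resize(b,None,fx=4,fy=4,interpolation=cv2.INTER_CUBIC) #440x580
cv2.imwrite('pics/ca.png',a);cv2.imwrite('pics/cb.png',b)
```

```text
(no output)
```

View pics/ca.png

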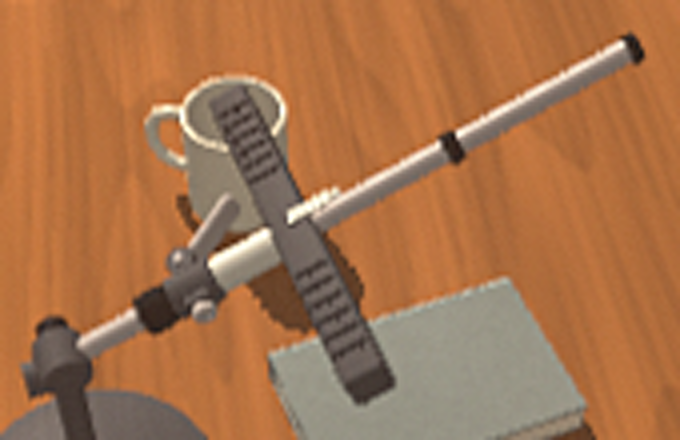

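View pics/cb.png

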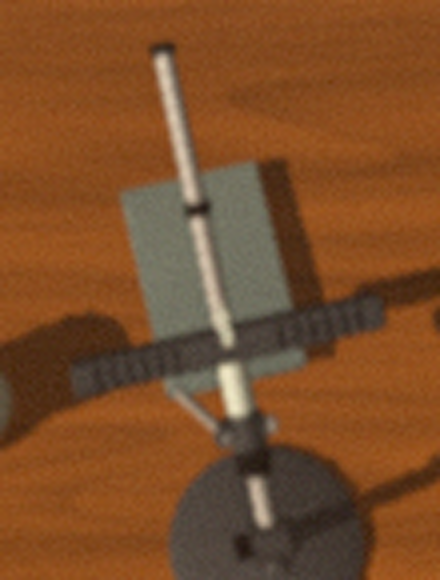

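Side crop: cap (633,48), band (453,147), pointer tip (337,191), stop (157,308), lever tip (228,203). Top crop: cap (162,47), band (197,209), stop (252,460), lever tip (172,386), pivot (228,434).

```bash
cat >> h.py <<'E'
S=lambda u,v:('side0',230+u/4-.4,135+v/4-.4)
Tp=lambda u,v:('top0',270+u/4-.4,130+v/4-.4)
E
python3 - <<'E'
from h import *
for n,s,t in [('cap',(633,48),(162,47)),('band',(453,147),(197,209)),('stop',(157,308),(252,460)),('levtip',(228,203),(172,386)),('barL',(232,98),(78,380)),('barR',(368,385),(380,310)),('ptr',(337,191),(224,320)),('nut',(202,308),(265,424))]:
    X,e=tri([S(*s),Tp(*t)]); print(n,X.round(1),np.round(e,1))
E
```

```text
cap [735.8  71.5 286.3] [0.3 0.3]
band [624.5  48.2 244.2] [0.5 0.5]
stop [441.9   9.8 176. ] [0.6 0.6]
levtip [494.5  69.5 196.3] [3.4 3.4]
barL [501.8 139.2 217. ] [0.7 0.7]
barR [551.2 -88.8 209.4] [0.2 0.2]
ptr [547.1  29.7 236.7] [5.8 5.8]
nut [468.4  -0.5 183.7] [0.7 0.7]
```

```bash
cat >> h.py <<'E'
from scipy.spatial.transform import Rotation as Ro
cap=np.array([735.8,71.5,286.3]); psi=.2095; a=np.radians(20)
u=np.array([np.cos(a)*np.cos(psi),np.cos(a)*np.sin(psi),np.sin(a)])
yl=np.array([-np.sin(psi),np.cos(psi),0]); n=np.cross(u,yl)
O=cap-311*u            # head origin (low stop)
RH=np.column_stack([u,yl,n])   # head axes
RT=np.column_stack([u,-yl,-n]) # wanted tool axes
def H(x,y,z): return O+RH@np.array([x,y,z],float)
def go(P):
    s=sense(); R=Ro.from_euler('xyz',s['tcp_rot']).as_matrix()
    print('shift m',(R.T@(P-s['eef_pos'])/1000).round(4),'turn',Ro.from_matrix(R.T@RT).as_rotvec().round(3))
def where():
    s=sense(); print('head-frame TCP',(RH.T@(s['eef_pos']-O)).round(1),'F head',(RH.T@s['contact_force']).round(1),'open',round(s['opening'],3),'t',s['clock'],'tilt err',Ro.from_matrix(Ro.from_euler('xyz',s['tcp_rot']).as_matrix().T@RT).as_rotvec().round(3))
E
python3 - <<'E'
from h import *
for p in [(0,0,0),(50,0,0),(83,0,14),(118,0,13.5),(190,0,0),(15,-25,0)]: print(p,H(*p).round(1),proj('side0',H(*p)).round(1),proj('top0',H(*p)).round(1))
print(tri([S(453,147),Tp(197,209)])[0]@u-O@u)
print(H(50,10,170)); go(H(50,10,170))
E
```

```text
(0, 0, 0) [449.9  10.7 179.9] [272.3 209.8] [332.3 242.1]
(50, 0, 0) [495.9  20.5 197. ] [290.8 199.7] [328.9 226.5]
(83, 0, 14) [521.6  25.9 221.5] [300.9 189.8] [326.9 216.9]
(118, 0, 13.5) [553.9  32.8 233. ] [314.1 182.8] [324.4 205.6]
(190, 0, 0) [624.6  47.9 244.9] [342.7 171.3] [319.  181.6]
(15, -25, 0) [468.9 -10.8 185.1] [281.  214.5] [339.3 235.6]
189.75673541104942
[436.95099716  18.18232663 356.78048813]
shift m [ 0.4184 -0.4975 -0.0529] turn [-0.023  0.349  0.126]
```

>>> drive_tool(targets=[0, 0, -0.04, 0, 0, 0, 1, 0.03, -0.03, -0.08, 0, 0.05, 0.02, 1, 0.055, -0.065, -0.08, -0.003, 0.1, 0.04, 1, 0.08, -0.095, -0.08, -0.006, 0.15, 0.06, 1, 0.105, -0.125, -0.08, -0.009, 0.2, 0.08, 1, 0.13, -0.155, -0.08, -0.012, 0.25, 0.1, 1, 0.155, -0.185, -0.08, -0.02, 0.3, 0.12, 1, 0.18, -0.215, -0.08, -0.023, 0.349, 0.126, 1, 0.205, -0.245, -0.075, -0.023, 0.349, 0.126, 1, 0.23, -0.275, -0.07, -0.023, 0.349, 0.126, 1, 0.255, -0.305, -0.065, -0.023, 0.349, 0.126, 1, 0.28, -0.335, -0.06, -0.023, 0.349, 0.126, 1], force=60)

```text
clock: 1.1
eef_pos: [359.9, -179.5, 363.7]
tcp_rot: [3.141, -0.35, 0.209]
contact_force: [1.4, 0.4, 0.3]
opening: 1.003
```

```bash
python3 -c "
from h import *
where(); go(H(50,10,170))"
```

```text
head-frame TCP [ -57.1 -167.3  216.3] F head [ 1.5  0.1 -0.2] open 1.003 t 1.1 tilt err [ 0.001 -0.001 -0.001]
shift m [ 0.1069 -0.1775  0.0462] turn [ 0.001 -0.001 -0.001]
```

>>> drive_tool(targets=[0.02, -0.035, 0, 0, 0, 0, 1, 0.04, -0.07, 0, 0, 0, 0, 1, 0.06, -0.1, 0.01, 0, 0, 0, 1, 0.08, -0.13, 0.02, 0, 0, 0, 1, 0.095, -0.16, 0.03, 0, 0, 0, 1, 0.105, -0.175, 0.045, 0, 0, 0, 1, 0.105, -0.175, 0.045, 0, 0, 0, 1, 0.105, -0.175, 0.045, 0, 0, 0, 1])

```text
clock: 1.77
eef_pos: [434.9, 14.8, 356.6]
tcp_rot: [3.141, -0.347, 0.213]
contact_force: [-0.3, 0.1, 0.1]
opening: 0.997
```

```bash
python3 -c "
from h import *
where(); go(H(50,10,170)); g=snap('wrist','w1')
a=g['color'];cv2.imwrite('pics/w1b.png',cv2.resize(a[60:400,160:520],None,fx=1.75,fy=1.75,interpolation=2))
for p in [(0,0,0),(15,-25,0),(70,-120,14),(70,120,14),(118,0,13.5),(190,0,0),(311,0,0)]: print(p,proj('w1',H(*p)).round(1))"
```

```text
head-frame TCP [ 47.4   7.1 170.8] F head [-0.2  0.2  0.2] open 0.997 t 1.7667 tilt err [-0.001  0.002  0.003]
shift m [ 0.0026 -0.0029  0.0008] turn [-0.001  0.002  0.003]
(0, 0, 0) [327.9 256. ]
(15, -25, 0) [357.7 239.8]
(70, -120, 14) [475.3 181. ]
(70, 120, 14) [179.3 179.5]
(118, 0, 13.5) [330.  113.9]
(190, 0, 0) [329.6  25.1]
(311, 0, 0) [329.1 -92.1]
```

View pics/w1b.png

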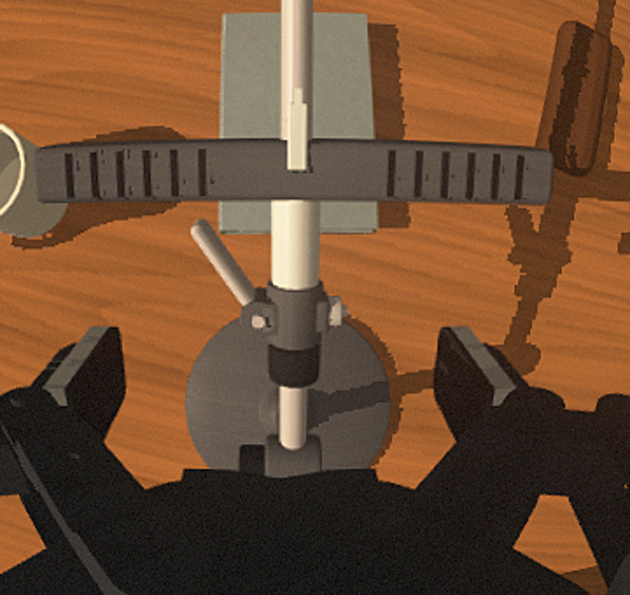

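Wrist crop: pointer tip (299,90), bar back edge y≈201, lever tip (202,222), collar end (294,345). This agrees with the model to 2–4 mm, and the left finger will clear the lever tip if the tool is shifted 14 mm left.

>>> drive_tool(targets=[0.0045, -0.007, 0.01, 0, 0, 0.003, 1, 0.0045, -0.007, 0.03, 0, 0, 0.003, 1, 0.0045, -0.007, 0.05, 0, 0, 0.003, 1, 0.0045, -0.007, 0.07, 0, 0, 0.003, 1, 0.0045, -0.007, 0.09, 0, 0, 0.003, 1, 0.0045, -0.007, 0.105, 0, 0, 0.003, 1, 0.0045, -0.007, 0.115, 0, 0, 0.003, 1, 0.0045, -0.007, 0.121, 0, 0, 0.003, 1, 0.0045, -0.007, 0.121, 0, 0, 0.003, 1, 0.0045, -0.007, 0.121, 0, 0, 0.003, 1])

```text
clock: 2.65
eef_pos: [478.6, 29.5, 245.7]
tcp_rot: [-3.141, -0.35, 0.206]
contact_force: [0.3, 0.2, 0.5]
opening: 1.001
```

```bash
python3 -c "
from h import *
where(); g=snap('wrist','w2')
a=g['color'];cv2.imwrite('pics/w2b.png',cv2.resize(a[0:400,130:550],None,fx=1.5,fy=1.5,interpolation=2))
for p in [(70,0,-14),(118,0,13.5),(190,0,0),(311,0,0)]: print(p,proj('w2',H(*p)).round(1))"
```

```text
head-frame TCP [52.5 12.4 50.9] F head [0.5 0.1 0.4] open 1.001 t 2.65 tilt err [ 0.001 -0.001 -0.004]
(70, 0, -14) [346.1 226.3]
(118, 0, 13.5) [354.8 121.6]
(190, 0, 0) [348.7 -43.5]
(311, 0, 0) [ 340.4 -190.6]
```

View pics/w2b.png

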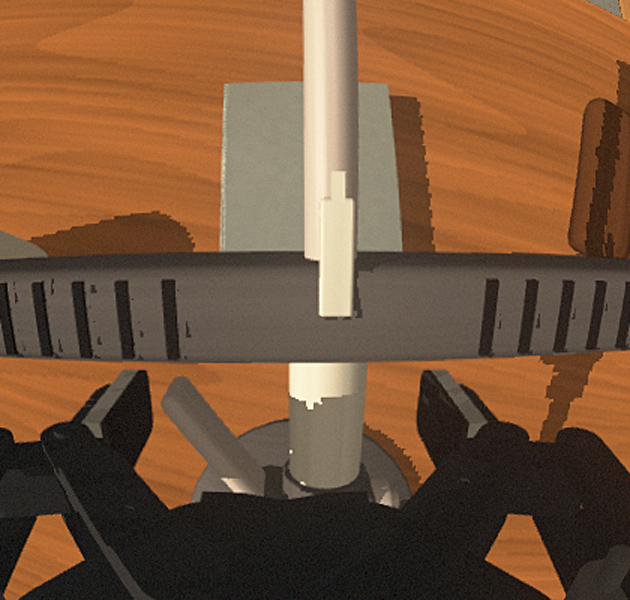

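Wrist crop: the left finger (inner edge x≈150) stands outside the lever tip (x≈163), and the right one clears the sleeve. Pointer tip at (338,172). Next is the push.

>>> drive_tool(targets=[0.003, 0, 0, 0, 0, 0, 1, 0.006, 0, 0, 0, 0, 0, 1, 0.009, 0, 0, 0, 0, 0, 1, 0.013, 0, 0, 0, 0, 0, 1, 0.019, 0, 0, 0, 0, 0, 1, 0.026, 0, 0, 0, 0, 0, 1, 0.034, 0, 0, 0, 0, 0, 1, 0.042, 0, 0, 0, 0, 0, 1, 0.05, 0, 0, 0, 0, 0, 1, 0.056, 0, 0, 0, 0, 0, 1, 0.06, 0, 0, 0, 0, 0, 1, 0.06, 0, 0, 0, 0, 0, 1])

```text
clock: 3.7
eef_pos: [534.8, 41.7, 266.2]
tcp_rot: [-3.142, -0.351, 0.207]
contact_force: [-1.1, 0.1, 1.1]
opening: 1.001
```

```bash
python3 -c "
from h import *
where(); g=snap('wrist','w3'); snap('side','s3')
a=g['color'];cv2.imwrite('pics/w3b.png',cv2.resize(a[0:400,130:550],None,fx=1.5,fy=1.5,interpolation=2))
print(proj('w3',H(190,0,10)),proj('w3',H(191,0,10)))"
```

```text
head-frame TCP [113.6  12.6  50.5] F head [-0.7  0.3  1.4] open 1.001 t 3.7 tilt err [ 0.001 -0.002 -0.003]
[354.8243486   91.78693248] [354.82421765  89.05120986]
```

View pics/w3b.png

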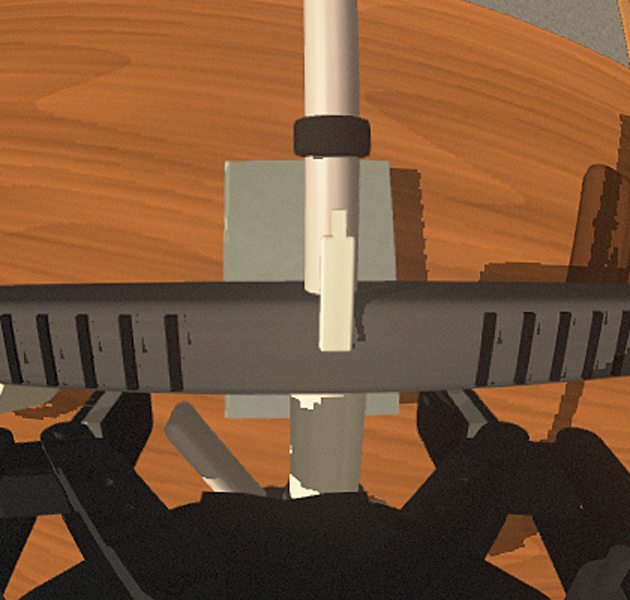

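Wrist crop: pointer tip (338,209), band edges at y≈116 and 157. I'll turn those rows into distances along the rod.

```bash
cat >> h.py <<'E'
from scipy.optimize import brentq
def xat(f,v,z): return brentq(lambda x:proj(f,H(x,0,z))[1]-v,100,260)
E
python3 -c "
from h import *
print([xat('w3',v/1.5,z) for v,z in [(209,13.5),(116,10),(157,10),(157,8)]], xat('w2',172/1.5,13.5))
a=cv2.imread('pics/s3.png')[135:245,250:400];cv2.imwrite('pics/s3b.png',cv2.resize(a,None,fx=5,fy=5,interpolation=2))"
```

```text
[172.96050089359213, 195.30613092064934, 185.31197524211498, 185.4161125095584] 120.44176882440107
```

>>> drive_tool(targets=[0.004, 0, 0, 0, 0, 0, 1, 0.008, 0, 0, 0, 0, 0, 1, 0.012, 0, 0, 0, 0, 0, 1, 0.015, 0, 0, 0, 0, 0, 1, 0.016, 0, 0, 0, 0, 0, 1, 0.016, 0, 0, 0, 0, 0, 1, 0.016, 0, 0, 0, 0, 0, 1])

```text
clock: 4.38
eef_pos: [548.6, 44.6, 271.4]
tcp_rot: [-3.141, -0.35, 0.206]
contact_force: [0.5, -0.0, -0.8]
opening: 0.999
```

```bash
python3 -c "
from h import *
where(); g=snap('wrist','w4')
a=g['color'];cv2.imwrite('pics/w4b.png',cv2.resize(a[0:400,130:550],None,fx=1.5,fy=1.5,interpolation=2))"
```

```text
head-frame TCP [128.6  12.6  50.5] F head [ 0.1 -0.1 -0.9] open 0.999 t 4.3833 tilt err [ 0.001 -0.001 -0.003]
```

View pics/w4b.png

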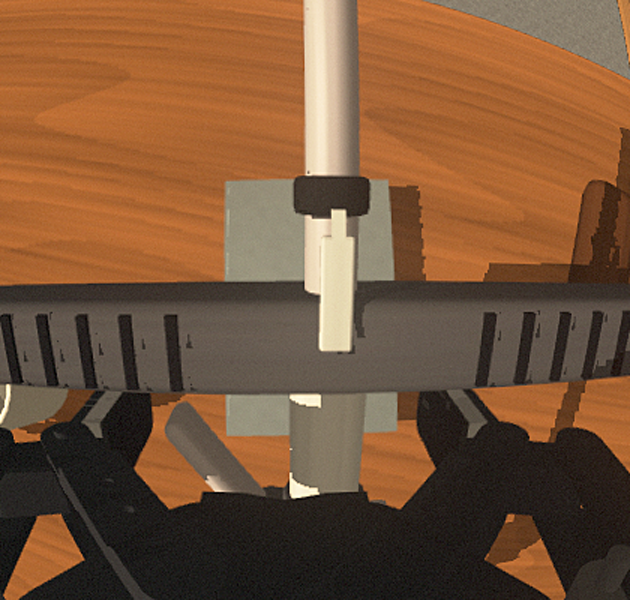

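```bash
python3 -c "
from h import *
print([xat('w4',v/1.5,z) for v,z in [(209,13.5),(176,10),(215,10)]])
T=np.load('pics/w4.npz')['T']; print((RH.T@(T[:3,3]-O)).round(1),(RH.T@T[:3,2]).round(2), H(0,0,0))
print(proj('w4',H(187,0,13.5)),proj('w4',H(188,0,13.5)))
g=cv2.imread('pics/w4.png'); c=cv2.cvtColor(g,6); print(c[105:155,355].tolist()); print(c[105:155,340].tolist())"
```

```text
[187.8635799845109, 195.61943866127558, 186.19879384947805]
[194.2  12.7 121.6] [-0.26  0.   -0.97] [449.9455123   10.72168023 179.93173543]
[355.58280066 141.78710424] [355.61836826 138.94549232]
[184, 180, 183, 181, 185, 182, 179, 182, 180, 183, 189, 168, 105, 41, 62, 53, 52, 58, 58, 56, 57, 60, 57, 59, 50, 59, 54, 53, 53, 55, 53, 55, 52, 39, 113, 211, 226, 218, 220, 219, 219, 220, 221, 218, 219, 219, 219, 220, 218, 219]
[226, 227, 225, 227, 225, 227, 226, 226, 226, 229, 236, 200, 91, 48, 59, 63, 66, 59, 62, 66, 59, 62, 62, 65, 63, 63, 60, 60, 62, 58, 58, 58, 54, 60, 55, 59, 59, 52, 69, 89, 120, 241, 232, 227, 225, 227, 225, 225, 226, 226]
```

Tip is at 188.0 mm and the band spans 186–195.5, so I push 2 mm more and then close in stages, shifting the tool 8 mm right so both pads arrive together.

>>> drive_tool(targets=[0.001, 0, 0, 0, 0, 0, 1, 0.002, 0, 0, 0, 0, 0, 1, 0.002, 0, 0, 0, 0, 0, 0.85, 0.002, 0, 0, 0, 0, 0, 0.75, 0.002, 0.001, 0, 0, 0, 0, 0.75, 0.002, 0.002, 0, 0, 0, 0, 0.68, 0.002, 0.003, 0, 0, 0, 0, 0.62, 0.002, 0.004, 0, 0, 0, 0, 0.58, 0.002, 0.005, 0, 0, 0, 0, 0.54, 0.002, 0.005, 0, 0, 0, 0, 0.5, 0.002, 0.005, 0, 0, 0, 0, 0.5, 0.002, 0.005, 0, 0, 0, 0, 0.5], force=60)

```text
clock: 5.43
eef_pos: [551.2, 40.6, 272.2]
tcp_rot: [-3.14, -0.35, 0.206]
contact_force: [-2.5, 4.4, 1.6]
opening: 0.499
```

```bash
python3 -c "
from h import *
where(); g=snap('wrist','w5')
c=cv2.cvtColor(g['color'],6); print(c[110:150,355].tolist())
a=g['color'];cv2.imwrite('pics/w5b.png',cv2.resize(a[0:400,130:550],None,fx=1.5,fy=1.5,interpolation=2))"
```

```text
head-frame TCP [130.5   8.2  50.7] F head [-0.9  4.9  2. ] open 0.499 t 5.4333 tilt err [-0.    -0.001 -0.003]
[104, 103, 103, 100, 103, 98, 104, 97, 101, 100, 103, 107, 73, 54, 52, 53, 51, 54, 44, 47, 49, 51, 50, 54, 51, 51, 46, 53, 49, 51, 45, 44, 46, 46, 46, 48, 52, 44, 58, 83]
```

View pics/w5b.png

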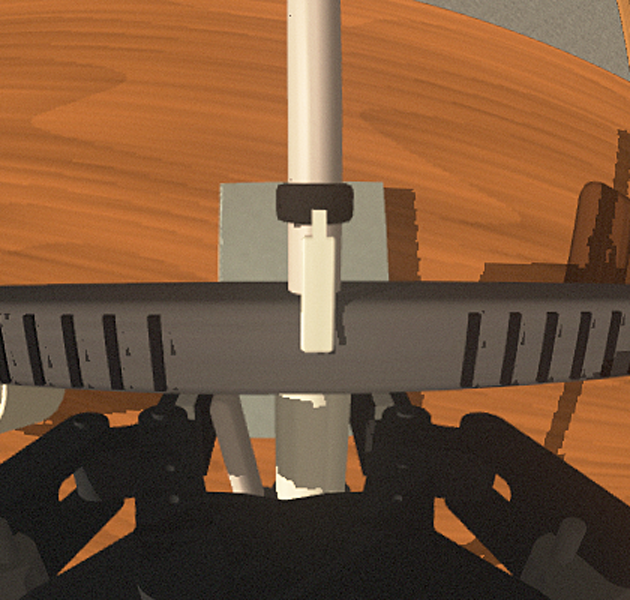

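Wrist crop: tip (318,209) is inside the band rows 184–222, and the lever is partly shut by the left pad. I'll finish the squeeze.

>>> drive_tool(targets=[0, 0.001, 0, 0, 0, 0, 0.47, 0, 0.0015, 0, 0, 0, 0, 0.45, 0, 0.002, 0, 0, 0, 0, 0.43, 0, 0.0025, 0, 0, 0, 0, 0.41, 0, 0.003, 0, 0, 0, 0, 0.39, 0, 0.0035, 0, 0, 0, 0, 0.37, 0, 0.0035, 0, 0, 0, 0, 0.35, 0, 0.0035, 0, 0, 0, 0, 0.32, 0, 0.0035, 0, 0, 0, 0, 0.3, 0, 0.0035, 0, 0, 0, 0, 0.3, 0, 0.0035, 0, 0, 0, 0, 0.3], force=80)

```text
clock: 6.4
eef_pos: [552.5, 36.5, 272.7]
tcp_rot: [-3.141, -0.351, 0.206]
contact_force: [-3.5, 0.3, 6.0]
opening: 0.319
```

```bash
python3 -c "
from h import *
where(); g=snap('wrist','w6')
a=g['color'];cv2.imwrite('pics/w6b.png',cv2.resize(a[0:400,130:550],None,fx=1.5,fy=1.5,interpolation=2))"
```

```text
head-frame TCP [131.    3.9  51.1] F head [-1.1  1.1  6.8] open 0.319 t 6.4 tilt err [ 0.001 -0.002 -0.004]
```

View pics/w6b.png

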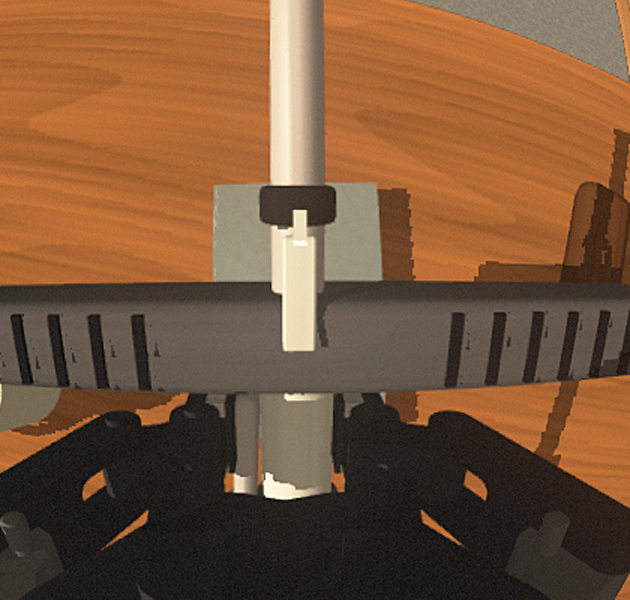

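Wrist crop: lever now lies parallel to the sleeve, and the tip (299,210) is inside band rows 186–225. I'll command the jaws fully closed to see where they stall.

>>> drive_tool(targets=[0, 0, 0, 0, 0, 0, 0.2, 0, 0, 0, 0, 0, 0, 0.1, 0, 0, 0, 0, 0, 0, 0, 0, 0, 0, 0, 0, 0, 0, 0, 0, 0, 0, 0, 0, 0, 0, 0, 0, 0, 0, 0, 0, 0, 0, 0, 0, 0, 0, 0], force=100)

```text
clock: 7.03
eef_pos: [552.6, 36.3, 272.9]
tcp_rot: [-3.142, -0.351, 0.205]
contact_force: [-4.1, -1.0, 7.9]
opening: 0.306
```

```bash
python3 -c "
from h import *
where(); g=snap('wrist','w7');where()
a=g['color'];cv2.imwrite('pics/w7b.png',cv2.resize(a[100:350,220:460],None,fx=2.4,fy=2.4,interpolation=2))"
```

```text
head-frame TCP [131.1   3.6  51.2] F head [-1.3 -0.1  8.9] open 0.306 t 7.0333 tilt err [ 0.001 -0.002 -0.004]
head-frame TCP [131.1   3.6  51.2] F head [-1.9  0.2  8.4] open 0.309 t 7.0833 tilt err [ 0.001 -0.002 -0.004]
```

View pics/w7b.png

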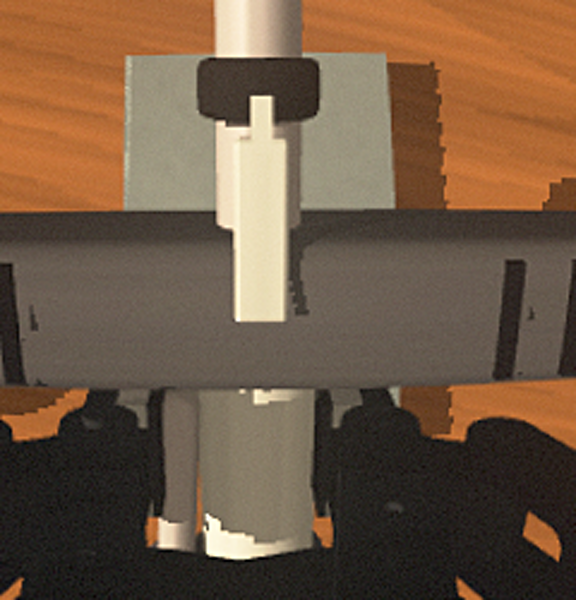

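Wrist crop: lever parallel to and against the sleeve, tip (261,96) about 4 mm inside the band rows 58–122, jaws stalled at 0.31. One firmer squeeze will show whether anything still gives.

>>> drive_tool(targets=[0, 0, 0, 0, 0, 0, 0, 0, 0, 0, 0, 0, 0, 0, 0, 0, 0, 0, 0, 0, 0, 0, 0, 0, 0, 0, 0, 0, 0, 0, 0, 0, 0, 0, 0, 0, 0, 0, 0, 0, 0, 0], force=115)

```text
clock: 7.58
eef_pos: [552.7, 36.1, 273.0]
tcp_rot: [3.141, -0.352, 0.205]
contact_force: [-3.6, -2.4, 7.4]
opening: 0.3
```

```bash
python3 -c "
from h import *
where(); g=snap('wrist','w8');where()
a=g['color'];cv2.imwrite('pics/w8b.png',cv2.resize(a[100:350,220:460],None,fx=2.4,fy=2.4,interpolation=2))"
```

```text
head-frame TCP [131.2   3.4  51.3] F head [-1.3 -1.6  8.4] open 0.3 t 7.5833 tilt err [ 0.002 -0.003 -0.004]
head-frame TCP [131.2   3.4  51.3] F head [-1.  -1.7  8.9] open 0.299 t 7.6333 tilt err [ 0.002 -0.002 -0.004]
```

View pics/w8b.png

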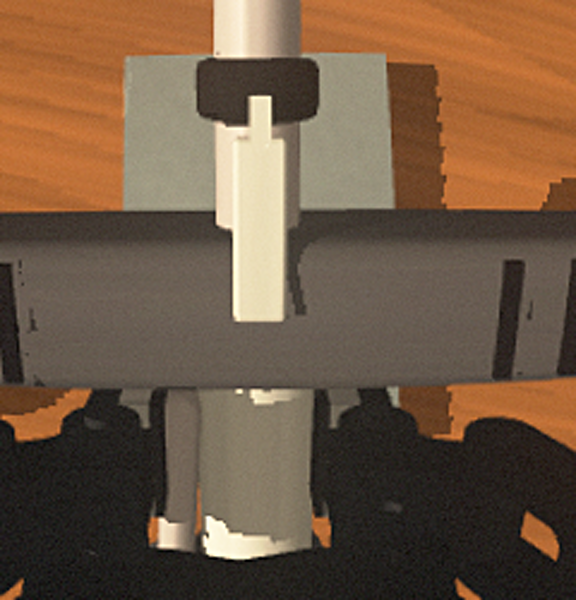

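```bash
python3 -c "
from h import *
D=72
P=lambda x,y,z:((proj('w8',H(x+D,y,z))-[220,100])*2.4).round(1)
print('ptr',P(118,0,13.5),'band',P(190-D-5,10,0),P(190-D-5,-10,0))
for x in (66,60,50,40,35):
  print(x,'lever out',P(x,20.5,9),'in',P(x,13.5,9),'sleeve L',P(x,11,2),'R',P(x,-11,2))
for th in (0.05,0.1):
  for s in (45,25): print(th,s,P(15+s*np.cos(th)-3.5*np.sin(th),17+s*np.sin(th)+3.5*np.cos(th),9))
s=sense();print(s['opening'],s['clock'])"
```

```text
ptr [261.6  97.6] band [198.3 123.1] [319.3 123. ]
66 lever out [139.7 406.3] in [180.3 406.8] sleeve L [196.9 389. ] R [319.3 388.1]
60 lever out [141.6 436.5] in [181.5 437. ] sleeve L [197.7 418.3] R [318.1 417.4]
50 lever out [144.9 483.8] in [183.5 484.5] sleeve L [199.1 464.5] R [315.9 463.5]
40 lever out [148.3 527.6] in [185.6 528.3] sleeve L [200.6 507.4] R [313.7 506.3]
35 lever out [149.9 548.1] in [186.6 548.9] sleeve L [201.3 527.6] R [312.6 526.5]
0.05 45 [129.  437.4]
0.05 25 [141.7 528.2]
0.1 45 [116.7 438.8]
0.1 25 [135.3 529.2]
0.29891129664204374 7.6333
```

The lever is past plain contact: its tip sits slightly further in than the shut model, and the opening shrinks as the force rises. I'll ease the grip to 60 N while still holding and check numerically that nothing moves.

>>> drive_tool(targets=[0, 0, 0, 0, 0, 0, 0, 0, 0, 0, 0, 0, 0, 0, 0, 0, 0, 0, 0, 0, 0, 0, 0, 0, 0, 0, 0, 0, 0, 0, 0, 0, 0, 0, 0, 0, 0, 0, 0, 0, 0, 0, 0, 0, 0, 0, 0, 0, 0, 0, 0, 0, 0, 0, 0, 0], force=60)

```text
clock: 8.3
eef_pos: [552.7, 36.1, 273.0]
tcp_rot: [3.141, -0.352, 0.205]
contact_force: [-3.7, -2.7, 7.7]
opening: 0.302
```

```bash
python3 -c "
from h import *
where(); snap('wrist','w9')
for f in ('w6','w8','w9'):
  c=cv2.cvtColor(cv2.imread(f'pics/{f}.png'),6); print(f,[c[r,280:306].tolist() for r in (275,290)]); k=329
  print([c[115:156,k+d].tolist() for d in (0,)])"
```

```text
head-frame TCP [131.2   3.4  51.3] F head [-1.3 -1.9  8.7] open 0.302 t 8.3 tilt err [ 0.002 -0.002 -0.004]
w6 [[56, 30, 29, 37, 37, 25, 63, 89, 105, 102, 103, 104, 104, 110, 99, 106, 104, 101, 102, 98, 94, 89, 80, 99, 107, 112], [36, 44, 33, 44, 37, 24, 44, 71, 103, 102, 107, 104, 106, 108, 106, 104, 103, 105, 104, 97, 90, 83, 100, 129, 123, 112]]
[[198, 202, 199, 199, 200, 198, 205, 202, 153, 34, 56, 62, 61, 54, 56, 58, 58, 57, 58, 55, 60, 59, 58, 53, 62, 240, 233, 224, 223, 224, 227, 224, 224, 225, 222, 224, 224, 225, 222, 226, 224]]
w8 [[109, 100, 47, 30, 32, 38, 36, 33, 46, 112, 99, 102, 105, 101, 105, 102, 105, 97, 101, 103, 100, 101, 92, 84, 104, 114], [33, 33, 32, 36, 37, 34, 37, 27, 23, 80, 100, 104, 101, 107, 99, 107, 109, 108, 104, 104, 101, 92, 84, 105, 114, 115]]
[[189, 192, 191, 196, 191, 191, 189, 193, 196, 111, 52, 60, 58, 63, 56, 56, 65, 52, 60, 59, 54, 60, 59, 51, 80, 240, 231, 225, 223, 223, 222, 224, 227, 226, 224, 224, 224, 224, 226, 224, 225]]
w9 [[106, 94, 43, 29, 37, 42, 30, 23, 50, 103, 106, 100, 105, 101, 108, 104, 105, 102, 104, 107, 102, 99, 90, 88, 104, 114], [36, 31, 33, 37, 34, 33, 32, 30, 26, 78, 100, 104, 104, 104, 107, 103, 106, 99, 103, 100, 100, 94, 84, 105, 111, 110]]
[[195, 192, 191, 195, 191, 192, 191, 194, 199, 109, 50, 57, 58, 56, 57, 60, 64, 55, 58, 57, 60, 61, 55, 56, 78, 242, 231, 225, 225, 225, 223, 224, 224, 226, 224, 227, 224, 223, 225, 226, 222]]
```

```bash
python3 -c "
from h import *
where(); print(sign_off())"
```

```text
head-frame TCP [131.2   3.4  51.3] F head [-1.9 -2.3  9.2] open 0.303 t 8.35 tilt err [ 0.002 -0.003 -0.004]
the job is handed in; nothing more can be done
None
```

I pushed the light bar about 70 mm up the rod with both fingers on its back face, until the pointer tip was over the band. With the fingers still behind the bar, I squeezed the cam lever shut. I handed the job in at 8.35 s with the sleeve and lever still gripped at 60 N.

**Pointer:** in the last wrist pictures the tip lies about 4 mm inside the band's lower edge, so about 1 mm below its middle. It did not move when I eased the grip from 115 to 60 N.

**Lever:** it lies along the sleeve, and the fingers stalled on it.

**Forces:** contact force readings stayed under 10 N. I saw no contact with the book, mug or glasses case, but did not check them again from the fixed cameras.

**Checks that disagreed:**
- The final opening was 0.30, where a straight scaling of 31.5 mm to 85 mm would give 0.37.
- The lever tip appeared about 3 mm further in than my model of the shut lever. I put both down to a non-linear opening scale, finger flex or slight over-squeezing, but did not confirm that.

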